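# Draw the chest's bolt with the hooked rod

## Task

The bolt that locks the chest's rear flap sits too deep in the narrow bay for a hand: pick up the hooked rod by its wooden handle, drop its hook into the eye of the bolt and draw the bolt towards the front of the chest until it is fully back, leaning on it for a moment so that you feel it firm against its stop (a pull of about 15 N; never more than 30 N on the chest or bolt). Then lift the hook out and lay the rod on the open bench in front of the chest, without touching the chest or its bolt with the gripper or arm or disturbing the jar, the bowl and the sanding block.

Things in the scene. Friction and masses are not known exactly. Their poses are not given: they have to be found in the camera images.
- chest: low wooden tool chest fixed to the bench, 220 mm deep (x), 256 wide (y), 90 high. Origin: centre of its underside; x points from its front to its rear, z up. Between its two closed compartments a bay 56 mm wide runs along x at y = 0, open at the front (x = -0.11 m) and on top, floor 12 mm above the bench. The bolt slides in it; a strap 40 mm high crosses it from x = 0.033 on
- bolt_eye (a point): centre of the level steel eye at the bolt's front end: a rectangular ring with an opening 21 mm (along the bay) by 22 mm (across), bars 7 mm wide; it spans 25.5 to 34.5 mm above the bench, free below down to the bay floor. It lies at chest x = -(bolt value), y = 0
- bolt (a joint): how far the bolt is drawn towards the front of the chest (-x of the chest), m: 0 shut. It meets a hard, hidden stop somewhere between 0.040 and 0.060, set differently each time, to be found by feel. It slides with about 4 N of friction and stays where it is left
- rod_grip (a point): grip point (near the centre of mass, 22 mm above the underside) of the loose hooked rod, about 300 g. Its x axis points along the rod to the hook, z up. Squared wooden handle 26 mm wide (y), 44 high, from 90 mm behind to 30 mm ahead of this point. It stands on the handle's flat underside and the hook's tip. Steel rod 8 mm thick, axis 14 mm above this point
- hook_tip (a point): lower tip of the hook: the rod's end is bent straight down into a pin 8 mm thick and 36 mm long, 0.250 m ahead of rod_grip; the tip is level with the handle's underside, 22 mm lower than rod_grip
- jar: bystander: glue jar, 67 mm wide, 90 high, origin under its centre
- bowl: bystander: coconut bowl, 120 mm wide, 75 high, origin under its centre
- sander: bystander: cork sanding block 42x78x26 mm, origin under its centre

How it is judged:
By the outcome, as a careful person would: the job done as asked, in the order asked, and still so for the second after the job is handed in, with the robot touching nothing.
It also fails if it takes over 69 s, if anything falls off the work surface, if the arm or the gripper's body presses on something with over 40 N, if the wrist force passes 120 N, or if a joint passes its speed limit or range.

## Robot

A 7-joint arm with a two-finger parallel gripper is mounted at the origin on a cart in front of the work surface, level with it; the furniture and walls round the work are solid. World frame = base frame: x ahead of the robot, y to its left, z up, the work surface at z = 0. Lengths are in m, angles in rad, forces in N, time in s.
With the tool pointing down it reaches from about 0.4 to 0.875 m from the base axis. Payload 19.3 kg.
Tool frame: the origin (TCP) lies at the very end of the fingers, on their centre line; the grasp point (between the pads) lies 19 mm behind it; y points along the fingers, x is the direction in which the jaws open and shut, and the axes are right-handed (so a half turn about y gives the same grasp; the last joint's range is limited). The gripper opens to 85 mm and grips with 20 to 120 N. Pads are 22 mm wide; open, the fingers measure 114 mm over their backs; the gripper's body (76 mm by 85 mm) begins 54 mm behind the grasp point. The pads swing forward as they close: fully open they stand 13 mm farther back than shut.
Start: joints at [1.237, 0.521, -0.036, 1.599, 0.021, 1.021, -0.113], TCP at [0.163, -0.603, 0.2] pointing down, gripper open.
Joint ranges: [-2.91, 2.91], [-0.3, 2.13], [-1.5, 1.42], [0.17, 2.43], [-1.26, 4.41], [0.16, 1.93], [-2.52, 2.52]. Speed limits (rad/s): [1.89, 1.89, 2.39, 2.39, 3.01, 3.01, 3.01].

## Interface

Orientations are given as a unit quaternion [w, x, y, z].
In Python, from station import manip gives the robot as it stands.
- The arm moves only by the tool servo_tool, never from a script. Its argument "steps" is one flat list of numbers, 7 for each row, row after row: the opening, from 0 (shut) to 1 (fully open), then the shift along the tool's x, y, z in m, then the turn, a rotation vector about the tool's x, y, z in rad. In form: [grip, dx, dy, dz, wx, wy, wz, grip, dx, dy, dz, wx, wy, wz, ...]. A call has 1 to 12 rows; each row shifts and turns the commanded pose from where the row before left it, along the tool's axes as they then stand; what a row does not reach is not made up. A row lasts 1/8 s, in which the tool goes at most 62.5 mm and 10.7 degrees, less where a joint would pass 70% of its speed; a pose out of reach is approached as far as the arm can. A call with a gripper value outside its range is refused whole. The fingers move at their own pace and stop on an object; the grip force is fixed at half the most. Time passes only in rows, so rows that do not move let the fingers close. It gives the time, the measured TCP pose, the force and the opening at its end, in the units of the state.
- manip.observe(): the state, without advancing time (a new reading comes with each control period).
- manip.camera(name): name is "side" or "top" or "wrist"; returns the picture (400x640x3 uint8, blue, green, red); there is no depth.
- manip.calibration(name): a dict with "fovy" (degrees; the focal length in pixels is half the picture's height over the tangent of half this angle, whatever the lens; pixels are square), "cx", "cy" (the principal point, pixels), "distortion" ([k1, k2, p1, p2, k3] as OpenCV has them; the pictures are not rectified), "camera_from_world" (4x4, takes a point from world to camera coordinates). Camera axes: x right, y up, looking along -z (the intrinsics and any distortion apply to the point x, -y, -z); pixel columns grow to the right and rows downward; lengths in m; the calibration is good to about 2 mm. A picture is of the moment at which its call begins: read the wrist's pose just before it. calibration takes no time and is no camera call; for the wrist camera it gives the pose at the moment of the call.
- manip.close_job(): hands the job in, once; it reports no verdict.
Trained networks look in the newest picture that a camera, given by its name, has taken for a name from the list of things; names that differ only in an ending like _2 or _b are one class to them, and where a whole thing is asked for, a point or a joint stands for the part that bears it (a point fixed in the world has none). Each returns a list of dicts, best first, with "confidence" (0 to 1); they miss things now and then, are a little off and sometimes report something else, mostly with a low value. They report only what shows in the picture. A call takes as long as a camera call.
- manip.find_in(camera, target): "centre" ([x, y, z] in m, in the coordinates of the camera as it stood for that picture, good to about 4 mm: the middle of the surface that is visible of it).
- manip.masks_of(camera, target): "pixels" (400x640 bool, what is visible of it).
- manip.mark_of(camera, target): "centre" ([x, y, z] in m, in the coordinates of the camera as it stood for that picture, good to about 4 mm: a listed point, or the origin of a listed thing).
The state is a dict: "clock": time; "joint_pos": joint angles; "dq": joint speeds; "joint_efforts": joint torques, N m; "tool_pos": TCP position; "ee_rot": TCP orientation; "force": force on the tool from outside, world axes, zero at the start; "wrist_torque": the same for the moment, N m; "grip_width": finger opening in m.
Only numpy, scipy, OpenCV 4.12 (cv2) and the standard library are available. Lean on these libraries where they do the work, as an engineer would, in place of code of your own. Each camera call takes 0.05 s, during which the arm holds its last target.

## Working session

There is one attempt and no reset: what is moved stays moved. The work goes in short steps, Python scripts to look and compute and a tool call to move; the robot and the scene stay as the last step left them, time stands still between calls to the robot, and variables do not carry over. Pictures are saved under pics/ and viewed, and the job is handed in when it is done.

Besides the shell and the picture viewer there is one more tool, called after "Request:" as name(argument=value, ...) on one line, values as JSON. servo_tool: Moves the arm, as the interface text tells. Its arguments: {"type":"object","properties":{"steps":{"type":"array","items":{"type":"number"}}},"required":["steps"]}

```bash
mkdir -p pics; ls
python3 - <<'E'
from station import manip
import cv2,numpy as np
s=manip.observe()
for k,v in s.items(): print(k,np.round(v,4))
for c in ["side","top","wrist"]:
    im=manip.camera(c); cv2.imwrite(f"pics/{c}0.png",im)
    cal=manip.calibration(c); print(c,cal["fovy"],cal["cx"],cal["cy"],cal["distortion"]); T=np.array(cal["camera_from_world"])
    Ti=np.linalg.inv(T); print(np.round(Ti,3).tolist())
    if c=="wrist": continue
    for t in ["chest","bolt_eye","rod_grip","hook_tip","jar","bowl","sander"]:
        for d in manip.mark_of(c,t)[:2]:
            p=Ti@np.r_[d["centre"],1]; print(c,t,round(d["confidence"],2),np.round(p[:3],4))
print(manip.observe()["clock"])
E
```

```text
pics
clock 0.0
joint_pos [ 1.2368  0.522  -0.0363  1.6     0.0212  1.0211 -0.1128]
dq [ 0.0013 -0.0004  0.002   0.0019 -0.0027 -0.0004  0.0007]
joint_efforts [ 3.00000e-04 -9.27096e+01  1.97910e+00 -3.69925e+01  1.77000e-02
  8.10000e-03  0.00000e+00]
tool_pos [ 0.1628 -0.603   0.1997]
ee_rot [ 0.5616 -0.5612  0.4302 -0.4296]
force [-0.2569 -0.1365  0.4353]
wrist_torque [-0.0267  0.0305 -0.0229]
grip_width 0.0853
side 54.44097017961745 318.7750141463851 200.3009087727287 [-0.09704242  0.          0.          0.          0.        ]
[[-0.967, 0.139, -0.212, 0.391], [-0.253, -0.55, 0.796, 0.903], [-0.006, 0.823, 0.567, 0.661], [0.0, 0.0, 0.0, 1.0]]
side chest 0.95 [ 0.7982  0.0553 -0.0068]
side rod_grip 0.75 [ 0.4601 -0.0852  0.0206]
side hook_tip 0.91 [0.3846 0.156  0.0015]
side jar 0.71 [0.543 0.392 0.003]
side bowl 0.91 [7.211e-01 3.529e-01 3.000e-04]
side sander 0.49 [ 6.402e-01 -2.858e-01  2.000e-04]
top 56.207355766467835 318.05005663332616 203.9378069219247 [-0.00792231  0.          0.          0.          0.        ]
[[0.014, 0.991, -0.135, 0.504], [-1.0, 0.012, -0.015, 0.034], [-0.013, 0.135, 0.991, 1.024], [0.0, 0.0, 0.0, 1.0]]
top chest 0.58 [7.968e-01 5.580e-02 2.000e-04]
top bolt_eye 0.53 [0.7884 0.0549 0.0351]
top rod_grip 0.87 [ 0.4619 -0.0872  0.022 ]
top jar 0.64 [0.5457 0.3928 0.0023]
top bowl 0.83 [0.7255 0.3514 0.0039]
top bowl 0.72 [ 0.7984  0.0562 -0.0055]
top sander 0.68 [ 0.6406 -0.292  -0.    ]
top sander 0.5 [ 0.5459  0.392  -0.0038]
wrist 61.80518639720805 315.5401897040334 200.80053666372052 [-0.00093859  0.          0.          0.          0.        ]
[[0.26, 0.925, 0.276, 0.233], [-0.966, 0.249, 0.074, -0.585], [-0.001, -0.286, 0.958, 0.374], [0.0, 0.0, 0.0, 1.0]]
0.85
```

View pics/top0.png

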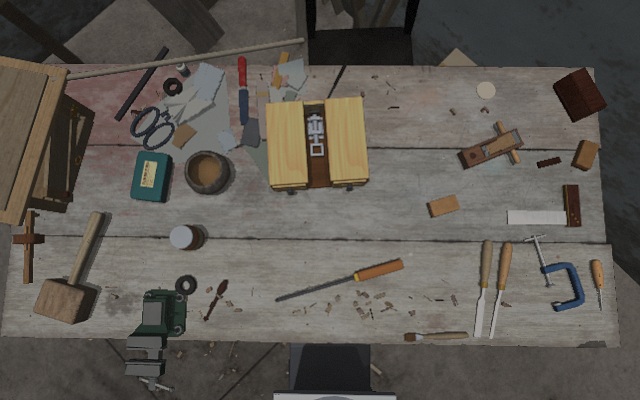

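View pics/side0.png

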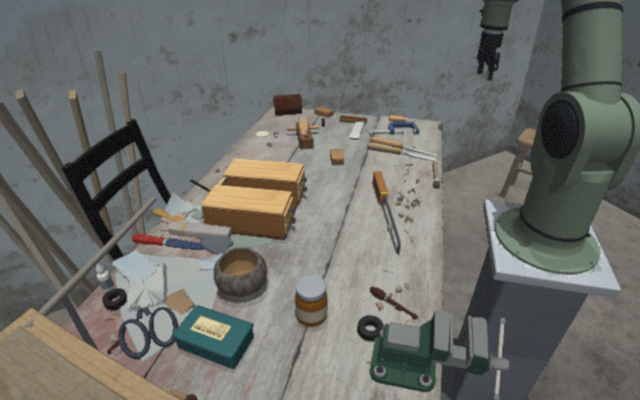

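```bash
cat > h.py <<'E'
from station import manip
import cv2,numpy as np
from scipy.spatial.transform import Rotation as R
def rot(q): return R.from_quat([q[1],q[2],q[3],q[0]])
def K(cal):
    f=200/np.tan(np.radians(cal["fovy"])/2); return np.array([[f,0,cal["cx"]],[0,f,cal["cy"]],[0,0,1]])
def ray(cal,px):
    u=cv2.undistortPoints(np.array(px,float).reshape(-1,1,2),K(cal),np.array(cal["distortion"])).reshape(-1,2)
    Ti=np.linalg.inv(np.array(cal["camera_from_world"]))
    d=np.c_[u[:,0],-u[:,1],-np.ones(len(u))]@Ti[:3,:3].T
    return Ti[:3,3],d
def onz(cal,px,z):
    o,d=ray(cal,px); t=(z-o[2])/d[:,2]; return o+t[:,None]*d
def proj(cal,P):
    P=np.atleast_2d(P); T=np.array(cal["camera_from_world"]); c=P@T[:3,:3].T+T[:3,3]
    c=c*[1,-1,-1]
    return cv2.projectPoints(c,np.zeros(3),np.zeros(3),K(cal),np.array(cal["distortion"]))[0].reshape(-1,2)
def topdown(cal,im,z,x0,x1,y0,y1,mm):
    # metric picture at height z: up = +x, left=+y
    H=int((x1-x0)*1000/mm);W=int((y1-y0)*1000/mm)
    X,Y=np.meshgrid(x1-np.arange(H)*mm/1000,y1-np.arange(W)*mm/1000,indexing="ij")
    p=proj(cal,np.c_[X.ravel(),Y.ravel(),np.full(X.size,z)]).astype(np.float32)
    return cv2.remap(im,p[:,0].reshape(H,W),p[:,1].reshape(H,W),cv2.INTER_CUBIC)
E
python3 - <<'E'
from h import *
s=manip.observe(); print(np.round(rot(s["ee_rot"]).as_matrix(),3))
cal=manip.calibration("top"); im=cv2.imread("pics/top0.png")
cv2.imwrite("pics/ch.png",topdown(cal,im,0.09,0.65,0.95,-0.12,0.23,0.5))
E
```

```text
[[ 0.261  0.     0.965]
 [-0.965 -0.     0.261]
 [ 0.    -1.     0.   ]]
```

View pics/ch.png

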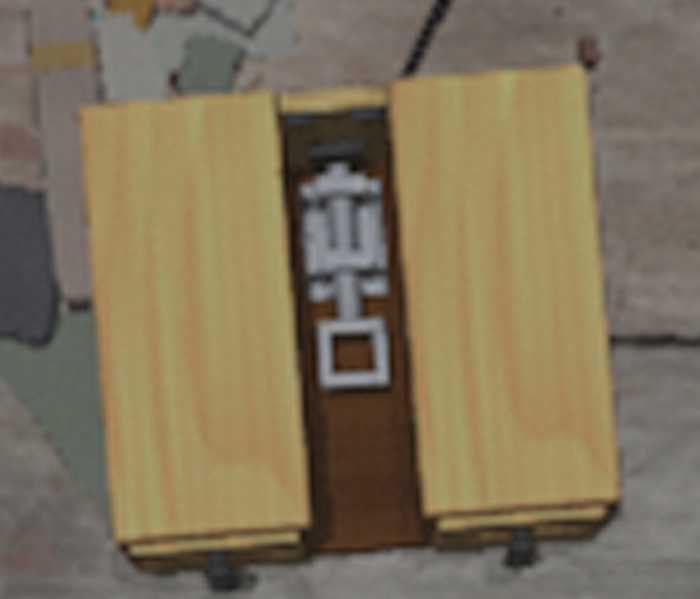

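Run:
```python
from h import *
cal=manip.calibration("top"); im=cv2.imread("pics/top0.png")
cv2.imwrite("pics/eye.png",topdown(cal,im,0.0345,0.72,0.86,0.0,0.12,0.2))
cv2.imwrite("pics/rod.png",topdown(cal,im,0.036,0.34,0.5,-0.2,0.18,0.5))
```

```text
(no output)
```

View pics/eye.png

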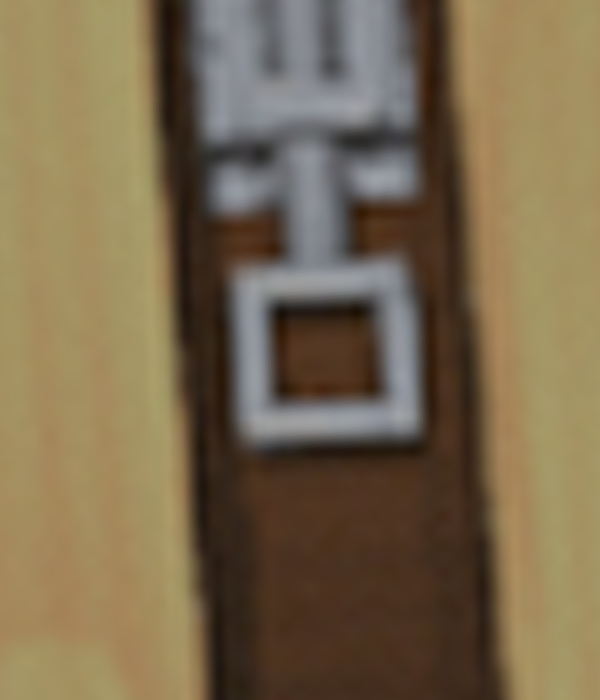

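View pics/rod.png

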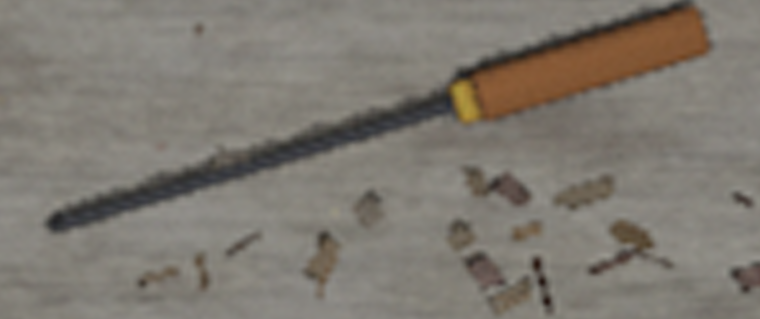

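The top view shows the chest at about (0.798, 0.055) with yaw 4.65°, and the eye opening at about (0.789, 0.054). The rod's grip point is near (0.461, -0.087), and the hook points at about 106.6°. I'm moving above the handle first.

Request:
servo_tool(steps=[1, -0.042, 0, 0.042, 0, 0, 0, 1, -0.042, 0, 0.042, 0, 0, 0, 1, -0.042, 0, 0.042, 0, 0, 0, 1, -0.042, 0, 0.042, 0, 0, 0, 1, -0.042, 0, 0.042, 0, 0, 0, 1, -0.042, 0, 0.042, 0, 0, 0, 1, -0.042, 0, 0.042, 0, 0, 0, 1, -0.042, 0, 0.042, 0, 0, 0, 1, -0.042, 0, 0.042, 0, 0, 0, 1, -0.042, 0, 0.042, 0, 0, 0])

```text
clock: 2.1
tool_pos: [0.4598, -0.0867, 0.2006]
ee_rot: [0.561, -0.561, 0.43, -0.43]
force: [0.7, 0.1, 0.5]
grip_width: 0.0856
```

Request:
servo_tool(steps=[1, 0, 0, 0, 0, -0.16, 0, 1, 0, 0, 0, 0, -0.16, 0, 1, 0, 0, 0, 0, -0.16, 0, 1, 0, 0, 0, 0, -0.16, 0, 1, 0, 0, 0, 0, -0.16, 0, 1, 0, 0, 0, 0, -0.16, 0, 1, 0, 0, 0, 0, -0.16, 0, 1, 0, 0, 0, 0, -0.16, 0, 1, 0, 0, 0, 0, -0.16, 0, 1, 0, 0, 0, 0, -0.16, 0, 1, 0, 0, 0, 0, 0, 0])

```text
clock: 3.48
tool_pos: [0.459, -0.0886, 0.2004]
ee_rot: [0.7, -0.7, -0.103, 0.103]
force: [0.2, -0.4, -1.0]
grip_width: 0.0852
```

```bash
cat >> h.py <<'E'
def go(P,yawz):
    """shift in tool axes, and the turn wy, to bring TCP to P with tool z at world yaw yawz (deg), y down"""
    s=manip.observe(); M=rot(s["ee_rot"]).as_matrix()
    d=M.T@(np.array(P)-s["tool_pos"])
    a=np.radians(yawz); T=np.array([[np.sin(a),0,np.cos(a)],[-np.cos(a),0,np.sin(a)],[0,-1,0]])
    w=R.from_matrix(M.T@T).as_rotvec()
    print("t",s["clock"],"pos",np.round(s["tool_pos"],4),"yawz",round(np.degrees(np.arctan2(M[1,2],M[0,2])),2),"F",np.round(s["force"],1),"w",round(s["grip_width"],4),"j",np.round(s["joint_pos"],2))
    print("shift",np.round(d,4),"turn",np.round(w,4))
E
python3 - <<'E'
from h import *
go([0.461,-0.0865,0.2],106.6)
im=manip.camera("wrist"); cal=manip.calibration("wrist"); cv2.imwrite("pics/w1.png",im)
Ti=np.linalg.inv(np.array(cal["camera_from_world"]))
for t in ["rod_grip","hook_tip"]:
    for d in manip.mark_of("wrist",t)[:2]: print(t,round(d["confidence"],2),np.round(Ti@np.r_[d["centre"],1],4))
E
```

```text
t 3.475 pos [ 0.459  -0.0886  0.2004] yawz 106.72 F [ 0.2 -0.4 -1. ] w 0.0852 j [ 0.56  0.32 -0.61  1.98  0.23  0.91  0.12]
shift [0.0026 0.0004 0.0014] turn [-0.0001  0.0021  0.0002]
rod_grip 0.55 [ 0.4592 -0.0893  0.0249  1.    ]
```

View pics/w1.png

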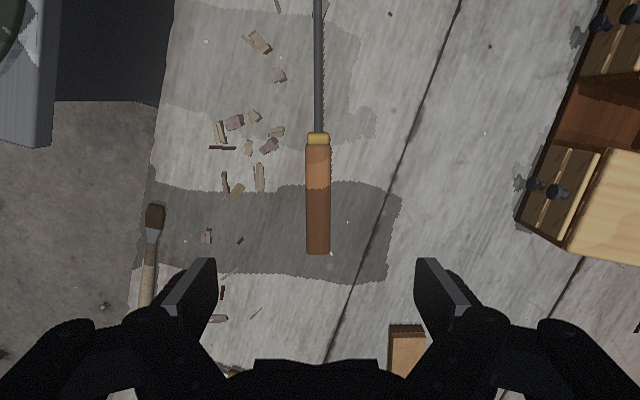

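Run:
```python
from h import *
cal=manip.calibration("wrist")
P=onz(cal,[[318,253],[318,145],[318,133]],0.044); print(np.round(P,4))
Q=onz(cal,[[318,1],[319,125]],0.040); print(np.round(Q,4))
for A,B in [(P[0],P[1]),(Q[1],Q[0]),(P[0],Q[0])]:
    d=B-A; print(np.degrees(np.arctan2(d[1],d[0])),np.linalg.norm(d))
d=(Q[0]-P[0])[:2]; d/=np.linalg.norm(d); print("grip",P[0][:2]+0.09*d)
```

```text
[[ 0.4849 -0.1691  0.044 ]
 [ 0.4517 -0.0581  0.044 ]
 [ 0.4484 -0.047   0.044 ]]
[[ 0.4155  0.0628  0.04  ]
 [ 0.4472 -0.0397  0.04  ]]
106.66090305136301 0.11592901921641141
107.18200412012712 0.10728635151020818
106.65409593250978 0.2421545495554877
grip [ 0.4591217  -0.08289359]
```

Request:
servo_tool(steps=[1, 0.002, 0.04, 0.002, 0, 0, 0, 1, 0, 0.04, 0, 0, 0, 0, 1, 0, 0.04, 0, 0, 0, 0, 1, 0, 0.03, 0, 0, 0, 0, 1, 0, 0.025, 0, 0, 0, 0, 1, 0, 0.017, 0, 0, 0, 0, 1, 0, 0, 0, 0, 0, 0])

```text
clock: 4.5
tool_pos: [0.4597, -0.0856, 0.0076]
ee_rot: [0.7, -0.699, -0.102, 0.103]
force: [-0.1, 0.2, 1.0]
grip_width: 0.0856
```

Request:
servo_tool(steps=[0, 0, 0, 0, 0, 0, 0, 0, 0, 0, 0, 0, 0, 0, 0, 0, 0, 0, 0, 0, 0, 0, 0, 0, 0, 0, 0, 0, 0, 0, 0, 0, 0, 0, 0, 0, 0, 0, 0, 0, 0, 0, 0, 0, 0, 0, 0, 0, 0])

```text
clock: 5.38
tool_pos: [0.4606, -0.086, 0.009]
ee_rot: [-0.699, 0.7, 0.103, -0.103]
force: [-2.4, 0.4, 13.5]
grip_width: 0.0231
```

Request:
servo_tool(steps=[0, 0, -0.01, 0, 0, 0, 0, 0, 0, -0.02, 0, 0, 0, 0, 0, 0, -0.03, 0, 0, 0, 0, 0, 0, -0.03, 0, 0, 0, 0, 0, 0, -0.03, 0, 0, 0, 0, 0, 0, -0.03, 0, 0, 0, 0, 0, 0, 0, 0, 0, 0, 0])

```text
clock: 6.25
tool_pos: [0.4611, -0.0862, 0.1602]
ee_rot: [-0.699, 0.7, 0.104, -0.102]
force: [0.3, 0.1, -3.5]
grip_width: 0.023
```

Run:
```python
from h import *
go([0.461,-0.0865,0.15],106.6)
s=manip.observe(); print(np.round(s["wrist_torque"],2))
for c in ["wrist","side","top"]:
    im=manip.camera(c); cal=manip.calibration(c); cv2.imwrite(f"pics/{c}2.png",im)
    Ti=np.linalg.inv(np.array(cal["camera_from_world"]))
    for t in ["rod_grip","hook_tip"]:
        for d in manip.mark_of(c,t)[:2]: print(c,t,round(d["confidence"],2),np.round(Ti@np.r_[d["centre"],1],4))
im=cv2.imread("pics/side2.png"); cv2.imwrite("pics/side2c.png",cv2.resize(im[100:300,300:560],None,fx=3,fy=3))
```

```text
t 6.25 pos [ 0.4611 -0.0862  0.1602] yawz 106.76 F [ 0.3  0.1 -3.5] w 0.023 j [ 0.54  0.38 -0.6   2.02  0.29  0.82  0.06]
shift [-0.0002  0.0102 -0.0003] turn [0.0018 0.0027 0.0027]
[-0.11 -0.04 -0.02]
wrist rod_grip 0.91 [ 0.4579 -0.086   0.1715  1.    ]
side rod_grip 0.73 [ 0.4583 -0.0845  0.1684  1.    ]
side hook_tip 0.56 [0.3866 0.1581 0.1487 1.    ]
top hook_tip 0.89 [0.3878 0.1533 0.1457 1.    ]
```

View pics/wrist2.png

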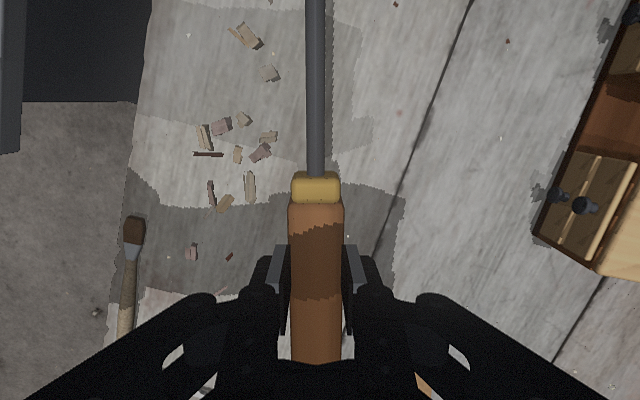

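View pics/side2c.png

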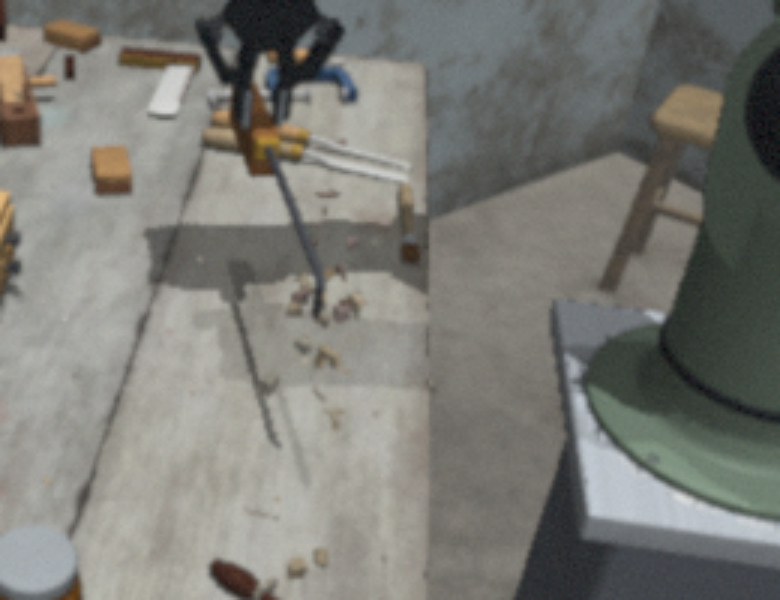

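Request:
servo_tool(steps=[0, 0, 0, 0, 0, 0.1, 0, 0, 0, 0, 0, 0, 0.16, 0, 0, 0, 0, 0, 0, 0.16, 0, 0, 0, 0, 0, 0, 0.16, 0, 0, 0, 0, 0, 0, 0.16, 0, 0, 0, 0, 0, 0, 0.16, 0, 0, 0, 0, 0, 0, 0.16, 0, 0, 0, 0, 0, 0, 0.16, 0, 0, 0, 0, 0, 0, 0.16, 0, 0, 0, 0, 0, 0, 0.16, 0, 0, 0, 0, 0, 0, 0.16, 0, 0, 0, 0, 0, 0, 0.08, 0])

```text
clock: 8.2
tool_pos: [0.4602, -0.0857, 0.1581]
ee_rot: [-0.52, 0.52, -0.48, 0.479]
force: [-0.1, 1.1, -2.4]
grip_width: 0.0232
```

Run:
```python
from h import *
go([0.5388,0.0342,0.16],4.65)
```

```text
t 8.2 pos [ 0.4602 -0.0857  0.1581] yawz 4.59 F [-0.1  1.1 -2.4] w 0.0232 j [ 0.22  0.34 -0.2   2.04  0.09  0.78 -1.53]
shift [-0.1133 -0.0019  0.0879] turn [ 0.0004 -0.0011 -0.0001]
```

Request:
servo_tool(steps=[0, -0.02, 0, 0.015, 0, 0, 0, 0, -0.02, 0, 0.015, 0, 0, 0, 0, -0.02, 0, 0.015, 0, 0, 0, 0, -0.02, 0, 0.015, 0, 0, 0, 0, -0.02, 0, 0.015, 0, 0, 0, 0, -0.013, 0, 0.013, 0, 0, 0, 0, 0, 0, 0, 0, 0, 0, 0, 0, 0, 0, 0, 0, 0])

```text
clock: 9.2
tool_pos: [0.5382, 0.0334, 0.1581]
ee_rot: [-0.52, 0.521, -0.479, 0.479]
force: [-0.1, 0.2, -2.7]
grip_width: 0.0233
```

Run:
```python
from h import *
go([0.5388,0.0342,0.16],4.65)
for c in ["wrist","side","top"]:
    im=manip.camera(c); cal=manip.calibration(c); cv2.imwrite(f"pics/{c}3.png",im)
    Ti=np.linalg.inv(np.array(cal["camera_from_world"]))
    for t in ["rod_grip","hook_tip","bolt_eye","chest"]:
        for d in manip.mark_of(c,t)[:2]: print(c,t,round(d["confidence"],2),np.round(Ti@np.r_[d["centre"],1],4))
im=cv2.imread("pics/side3.png"); cv2.imwrite("pics/side3c.png",cv2.resize(im[100:280,180:440],None,fx=3,fy=3))
im=cv2.imread("pics/top3.png"); cv2.imwrite("pics/top3c.png",cv2.resize(im[80:280,220:420],None,fx=3,fy=3))
```

```text
t 9.2 pos [0.5382 0.0334 0.1581] yawz 4.77 F [-0.1  0.2 -2.7] w 0.0233 j [-0.01  0.44 -0.22  1.86  0.12  0.85 -1.78]
shift [-0.0008 -0.0019  0.0007] turn [0.0007 0.0021 0.0004]
wrist rod_grip 0.58 [0.5366 0.0316 0.1728 1.    ]
side hook_tip 0.62 [0.7871 0.0591 0.1478 1.    ]
side bolt_eye 0.71 [ 0.7173  0.3533 -0.0017  1.    ]
side chest 0.84 [ 0.8008  0.0536 -0.0023  1.    ]
top chest 0.62 [ 0.7983  0.0568 -0.0019  1.    ]
```

View pics/wrist3.png

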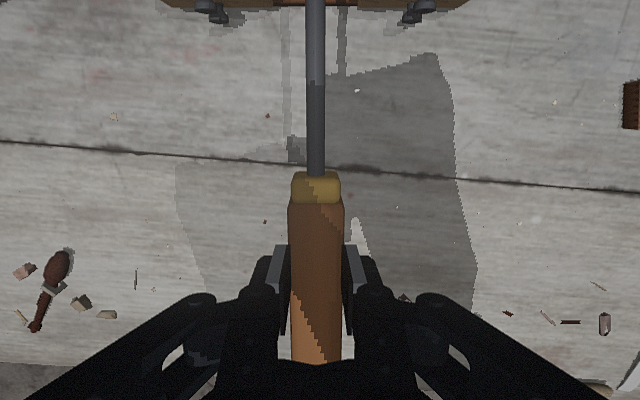

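View pics/side3c.png

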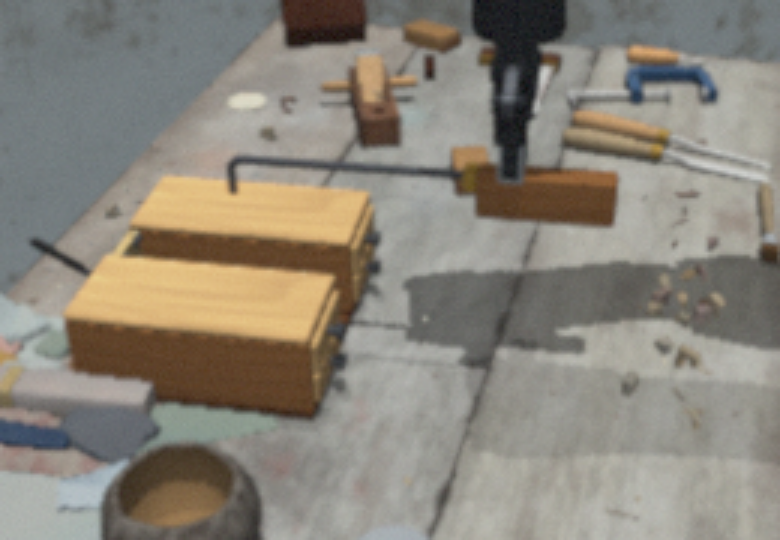

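View pics/top3c.png

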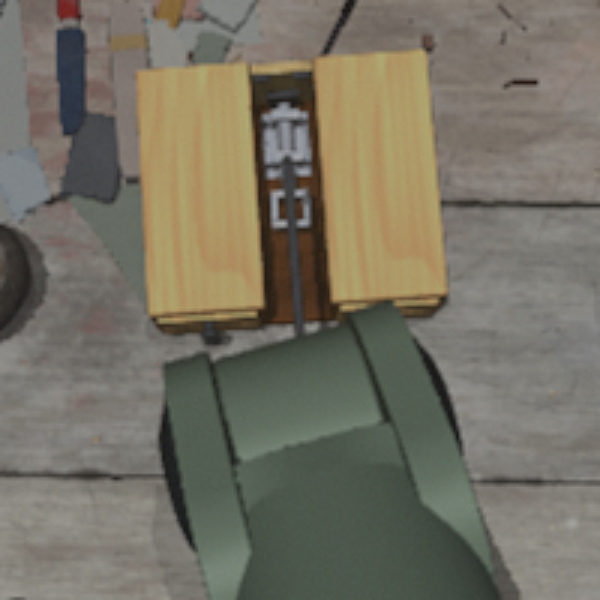

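Run:
```python
from h import *
cal=manip.calibration("top"); im=cv2.imread("pics/top3.png")
cv2.imwrite("pics/rodtop.png",topdown(cal,im,0.188,0.70,0.84,-0.01,0.11,0.2))
```

```text
(no output)
```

View pics/rodtop.png

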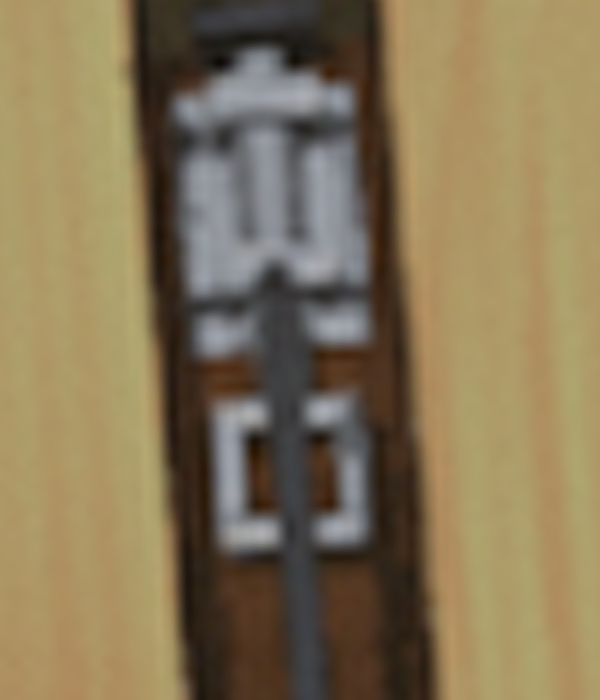

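Run:
```python
from h import *
im=cv2.imread("pics/side3.png"); cv2.imwrite("pics/sz.png",cv2.resize(im[140:200,220:320],None,fx=8,fy=8,interpolation=cv2.INTER_CUBIC))
cv2.imwrite("pics/sz2.png",cv2.resize(im[140:200,320:400],None,fx=8,fy=8,interpolation=cv2.INTER_CUBIC))
```

```text
(no output)
```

View pics/sz.png

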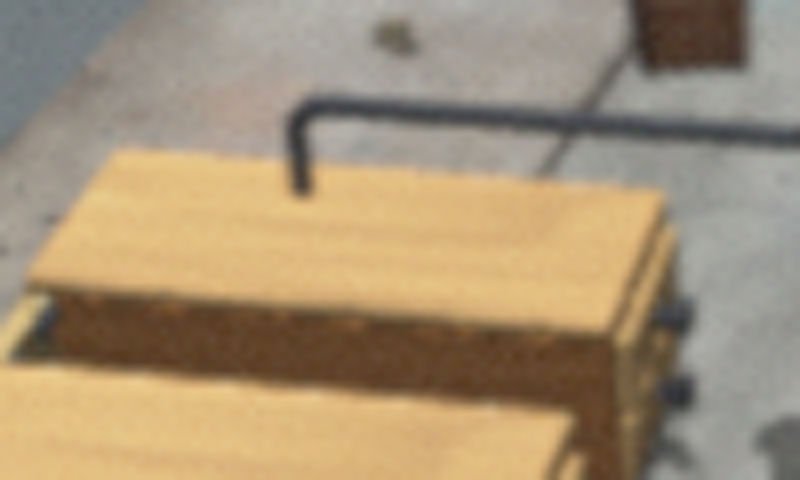

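View pics/sz2.png

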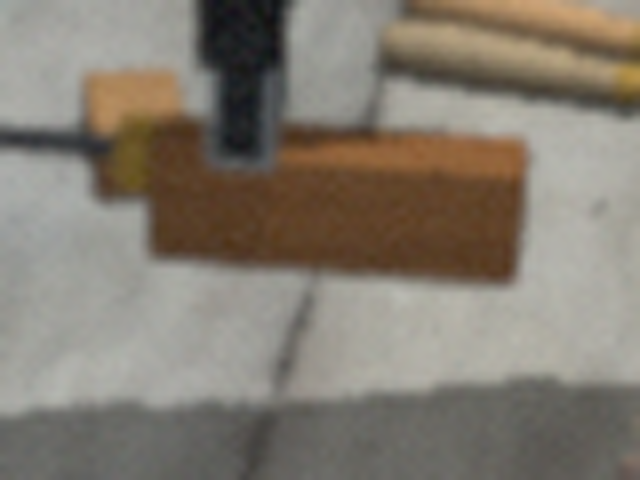

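Run:
```python
from h import *
cal=manip.calibration("side")
s=manip.observe(); M=rot(s["ee_rot"]).as_matrix(); t=np.array(s["tool_pos"])
f=lambda p:((proj(cal,p)-[320,140])*8).round(0).tolist()
print("tcp",f(t)); print("grasp",f(t-0.019*M[:,1]))
for sx in (-.013,): 
  for h in (0.0,-0.019,-0.035): print(h,f(t+sx*M[:,0]+h*M[:,1]))
print("dist",M.round(3))
# pin: px in plane through TCP with tool z, vertical
o,d=ray(cal,np.array([[302,192],[299,150],[292,112],[320,103]])/8+[220,140])
n=M[:,0]
for dd in d:
    k=n@(t-o)/(n@dd); p=o+k*dd; print(np.round(p,4),"along",round((p-t)@M[:,2],4),"up",round(-(p-t)@M[:,1],4))
# handle corners near side (offset 13mm toward +y)
for px in [[150,258],[515,280],[525,178]]:
    o,d=ray(cal,np.array([px])/8+[320,140]); q=t-0.013*n; k=n@(q-o)/(n@d[0]); p=o+k*d[0]; print("handle",np.round(p,4),"along",round((p-t)@M[:,2],4),"up",round(-(p-t)@M[:,1],4))
```

```text
tcp [[239.0, 222.0]]
grasp [[241.0, 170.0]]
0.0 [[235.0, 242.0]]
-0.019 [[237.0, 190.0]]
-0.035 [[239.0, 145.0]]
dist [[ 0.084 -0.     0.996]
 [-0.996  0.     0.084]
 [-0.    -1.    -0.   ]]
[0.7874 0.055  0.1471] along 0.2498 up -0.0112
[0.7869 0.0549 0.1633] along 0.2493 up 0.005
[0.788  0.055  0.1776] along 0.2504 up 0.0193
[0.7779 0.0542 0.1817] along 0.2402 up 0.0235
handle [0.5645 0.0493 0.1496] along 0.0272 up -0.0087
handle [0.4479 0.0395 0.1528] along -0.0899 up -0.0055
handle [0.448  0.0395 0.1898] along -0.0898 up 0.0315
```

Run:
```python
from h import *
im=cv2.imread("pics/side3.png"); a=cv2.resize(im[115:190,325:400],None,fx=8,fy=8,interpolation=cv2.INTER_NEAREST)
a=cv2.convertScaleAbs(a,alpha=1.8,beta=20)
cal=manip.calibration("side"); s=manip.observe()
u=((proj(cal,s["tool_pos"])[0]-[325,115]+.5)*8).astype(int); cv2.circle(a,tuple(map(int,u)),4,(0,0,255),-1)
cv2.imwrite("pics/sz3.png",a)
im=cv2.imread("pics/wrist3.png"); b=cv2.convertScaleAbs(cv2.resize(im[160:380,220:420],None,fx=3,fy=2.7,interpolation=cv2.INTER_NEAREST),alpha=2.5,beta=30)
cv2.imwrite("pics/wz3.png",b)
```

```text
(no output)
```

View pics/sz3.png

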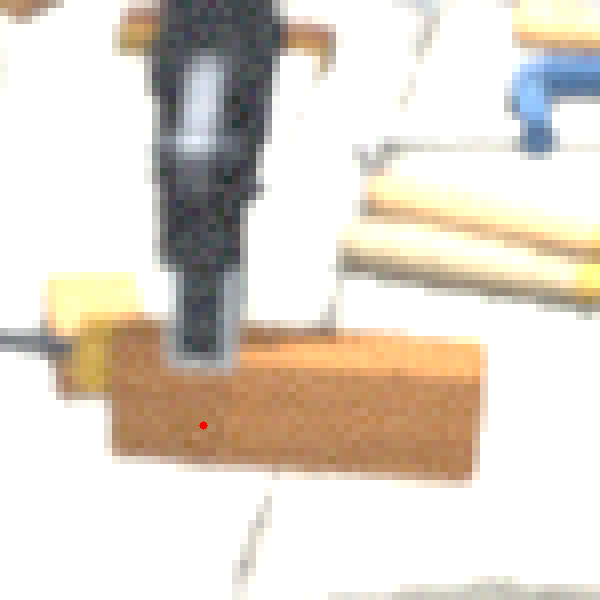

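View pics/wz3.png

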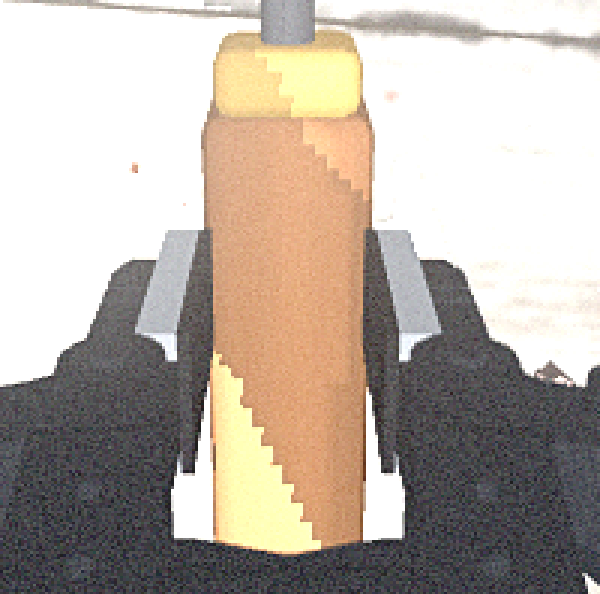

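Run:
```python
from h import *
cal=manip.calibration("side")
out=[]
for f,t in (("side0",[0.1628,-0.603,0.1997]),("side2",[0.4611,-0.0862,0.1602])):
    im=cv2.imread(f"pics/{f}.png"); u=proj(cal,t)[0]; print(u)
    x,y=int(u[0])-37,max(0,int(u[1])-45)
    a=cv2.resize(im[y:y+70,x:x+45+30],None,fx=5,fy=5,interpolation=cv2.INTER_NEAREST); a=cv2.convertScaleAbs(a,alpha=1.8,beta=20)
    c=((u-[x,y]+.5)*5).astype(int); cv2.circle(a,tuple(map(int,c)),3,(0,0,255),-1); out.append(a)
cv2.imwrite("pics/cmp.png",np.hstack(out))
```

```text
[481.18872045  88.4080304 ]
[385.11480489 149.83592569]
```

View pics/cmp.png

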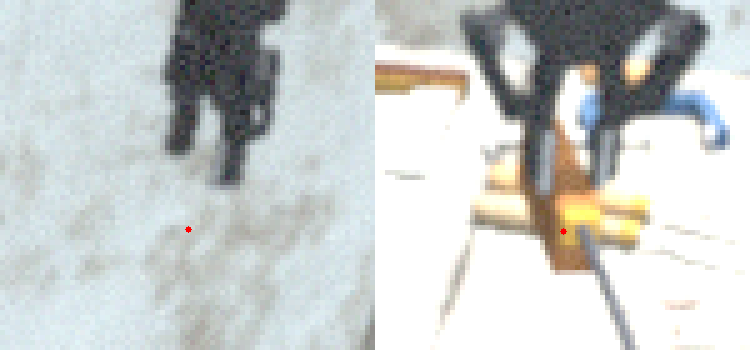

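The grip needs mending. In the side view the fingertips end at the handle's upper edge (side3 crop, row 365), well above the reported TCP, so only the top few millimetres are held. The 23 mm grip width fits that too. I'll go back to open bench, set the rod down and regrasp lower.

Request:
servo_tool(steps=[0, 0.02, 0, -0.015, 0, 0, 0, 0, 0.02, 0, -0.015, 0, 0, 0, 0, 0.02, 0, -0.015, 0, 0, 0, 0, 0.02, 0, -0.015, 0, 0, 0, 0, 0.02, 0, -0.015, 0, -0.1, 0, 0, 0.013, 0, -0.013, 0, -0.15, 0, 0, 0, 0, 0, 0, -0.16, 0, 0, 0, 0, 0, 0, -0.16, 0, 0, 0, 0, 0, 0, -0.16, 0, 0, 0, 0, 0, 0, -0.16, 0, 0, 0, 0, 0, 0, -0.1, 0, 0, 0, 0, 0, 0, 0, 0])

```text
clock: 11.45
tool_pos: [0.4617, -0.0872, 0.1583]
ee_rot: [0.685, -0.685, 0.174, -0.174]
force: [-0.6, 0.3, -2.7]
grip_width: 0.0237
```

Request:
servo_tool(steps=[0, 0, 0.03, 0, 0, 0, 0, 0, 0, 0.03, 0, 0, 0, 0, 0, 0, 0.03, 0, 0, 0, 0, 0, 0, 0.025, 0, 0, 0, 0, 0, 0, 0.015, 0, 0, 0, 0, 0, 0, 0.008, 0, 0, 0, 0, 0, 0, 0.004, 0, 0, 0, 0, 0, 0, 0, 0, 0, 0, 0])

```text
clock: 12.45
tool_pos: [0.462, -0.0871, 0.0166]
ee_rot: [-0.685, 0.685, -0.174, 0.174]
force: [-0.3, -1.2, -3.2]
grip_width: 0.0233
```

Request:
servo_tool(steps=[0, 0, 0.003, 0, 0, 0, 0, 0, 0, 0.002, 0, 0, 0, 0, 0, 0, 0.001, 0, 0, 0, 0, 0, 0, 0, 0, 0, 0, 0])

```text
clock: 12.95
tool_pos: [0.4617, -0.087, 0.0103]
ee_rot: [0.685, -0.685, 0.174, -0.174]
force: [0.5, -0.4, -3.0]
grip_width: 0.0232
```

Request:
servo_tool(steps=[0, 0, 0.001, 0, 0, 0, 0, 0, 0, 0.001, 0, 0, 0, 0, 0, 0, 0, 0, 0, 0, 0])

```text
clock: 13.32
tool_pos: [0.4619, -0.0871, 0.0089]
ee_rot: [-0.685, 0.686, -0.174, 0.174]
force: [-4.8, 0.1, 17.9]
grip_width: 0.0232
```

Request:
servo_tool(steps=[1, 0, -0.001, 0, 0, 0, 0, 1, 0, 0, 0, 0, 0, 0, 1, 0, 0, 0, 0, 0, 0, 1, 0, 0, 0, 0, 0, 0, 1, 0, 0, 0, 0, 0, 0])

```text
clock: 13.95
tool_pos: [0.4617, -0.087, 0.0093]
ee_rot: [0.685, -0.685, 0.174, -0.174]
force: [1.3, -0.1, 0.3]
grip_width: 0.0855
```

Run:
```python
from h import *
s=manip.observe();print(s["clock"],s["tool_pos"],s["force"],s["grip_width"])
cal=manip.calibration("side"); im=manip.camera("side"); cv2.imwrite("pics/side4.png",im)
u=proj(cal,s["tool_pos"])[0]; print(u)
x,y=int(u[0])-60,int(u[1])-55
a=cv2.resize(im[y:y+85,x:x+110],None,fx=7,fy=7,interpolation=cv2.INTER_NEAREST); a=cv2.convertScaleAbs(a,alpha=1.8,beta=20)
c=((u-[x,y]+.5)*7).astype(int); cv2.circle(a,tuple(map(int,c)),3,(0,0,255),-1)
cv2.imwrite("pics/s4.png",a)
cv2.imwrite("pics/wrist4.png",manip.camera("wrist"))
```

```text
13.95 [ 0.46168523 -0.08699664  0.00925198] [ 1.33247824 -0.05843161  0.34575229] 0.085546989932636
[380.54989763 194.42585165]
```

View pics/s4.png

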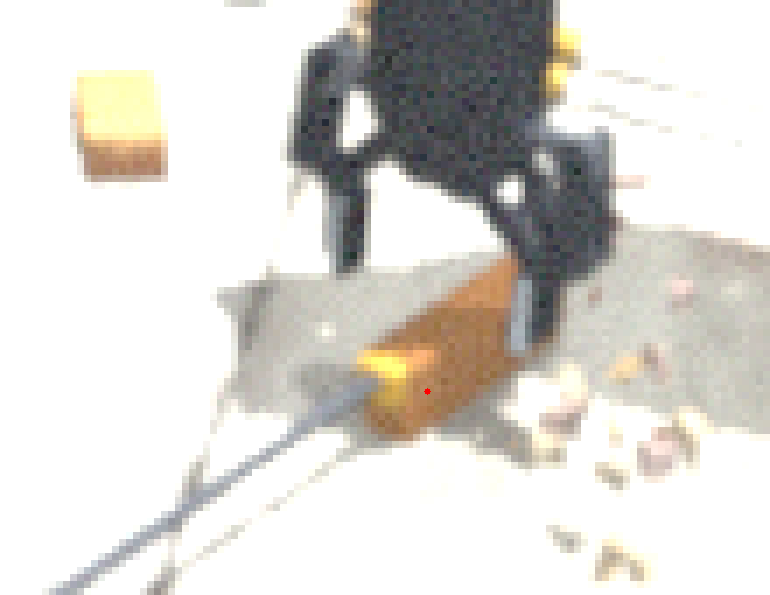

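View pics/wrist4.png

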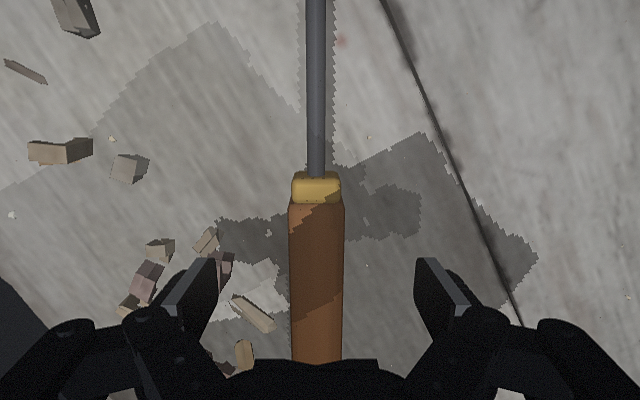

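Request:
servo_tool(steps=[1, 0, 0.003, 0, 0, 0, 0, 1, 0, 0.003, 0, 0, 0, 0, 1, 0, 0.003, 0, 0, 0, 0, 1, 0, 0, 0, 0, 0, 0])

```text
clock: 14.55
tool_pos: [0.4615, -0.087, 0.0]
ee_rot: [-0.685, 0.685, -0.174, 0.174]
force: [0.1, -0.7, -0.8]
grip_width: 0.0856
```

Request:
servo_tool(steps=[1, 0, 0.002, 0, 0, 0, 0, 1, 0, 0.002, 0, 0, 0, 0, 1, 0, 0, 0, 0, 0, 0])

```text
clock: 14.92
tool_pos: [0.4616, -0.087, -0.0039]
ee_rot: [-0.685, 0.685, -0.174, 0.174]
force: [-0.1, -0.0, -1.2]
grip_width: 0.0856
```

Request:
servo_tool(steps=[1, 0, 0.002, 0, 0, 0, 0, 1, 0, 0.002, 0, 0, 0, 0, 1, 0, 0.001, 0, 0, 0, 0, 1, 0, 0, 0, 0, 0, 0])

```text
clock: 15.42
tool_pos: [0.4616, -0.087, -0.0088]
ee_rot: [0.685, -0.685, 0.174, -0.174]
force: [-0.3, -0.2, -0.1]
grip_width: 0.0856
```

Run:
```python
from h import *
s=manip.observe();print(s["clock"],s["tool_pos"],s["force"],s["grip_width"])
im=manip.camera("side"); u=[380,195]
x,y=int(u[0])-60,int(u[1])-55
a=cv2.resize(im[y:y+85,x:x+110],None,fx=7,fy=7,interpolation=cv2.INTER_NEAREST); a=cv2.convertScaleAbs(a,alpha=1.8,beta=20)
cv2.imwrite("pics/s5.png",a)
```

```text
15.425 [ 0.46164416 -0.08699566 -0.00878385] [-0.27324081 -0.18995293 -0.11034706] 0.08559209122330223
```

View pics/s5.png

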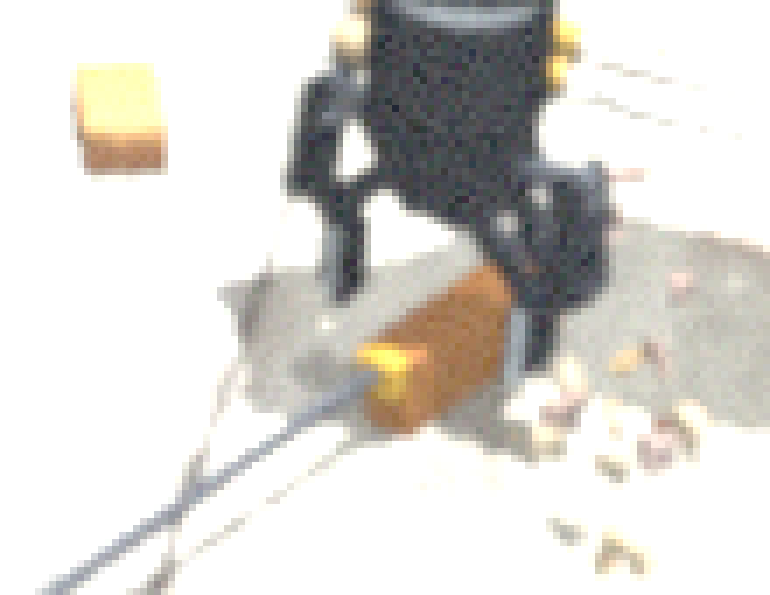

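Request:
servo_tool(steps=[1, 0, 0.003, 0, 0, 0, 0, 1, 0, 0.003, 0, 0, 0, 0, 1, 0, 0, 0, 0, 0, 0])

```text
clock: 15.85
tool_pos: [0.4615, -0.087, -0.015]
ee_rot: [-0.685, 0.685, -0.174, 0.174]
force: [0.4, -0.5, 1.0]
grip_width: 0.0852
```

Request:
servo_tool(steps=[0, 0, 0, 0, 0, 0, 0, 0, 0, 0, 0, 0, 0, 0, 0, 0, 0, 0, 0, 0, 0, 0, 0, 0, 0, 0, 0, 0, 0, 0, 0, 0, 0, 0, 0, 0, 0, 0, 0, 0, 0, 0])

```text
clock: 16.6
tool_pos: [0.4618, -0.0871, -0.0145]
ee_rot: [-0.685, 0.685, -0.174, 0.174]
force: [-2.0, 0.2, 6.8]
grip_width: 0.0249
```

Request:
servo_tool(steps=[0, 0, -0.01, 0, 0, 0, 0, 0, 0, -0.02, 0, 0, 0, 0, 0, 0, -0.03, 0, 0, 0, 0, 0, 0, -0.03, 0, 0, 0, 0, 0, 0, -0.03, 0, 0, 0, 0, 0, 0, -0.03, 0, 0, 0, 0, 0, 0, 0, 0, 0, 0, 0])

```text
clock: 17.48
tool_pos: [0.4626, -0.0873, 0.1373]
ee_rot: [0.685, -0.685, 0.173, -0.175]
force: [-0.6, 0.1, -3.7]
grip_width: 0.0253
```

Request:
servo_tool(steps=[0, 0, 0, 0, 0, 0.1, 0, 0, 0, 0, 0, 0, 0.16, 0, 0, 0, 0, 0, 0, 0.16, 0, 0, 0, 0, 0, 0, 0.16, 0, 0, 0, 0, 0, 0, 0.16, 0, 0, 0, 0, 0, 0, 0.16, 0, 0, 0, 0, 0, 0, 0.09, 0, 0, 0, 0, 0, 0, 0, 0])

```text
clock: 18.48
tool_pos: [0.4611, -0.0869, 0.1346]
ee_rot: [-0.52, 0.521, -0.479, 0.478]
force: [0.6, -0.0, -3.0]
grip_width: 0.0252
```

Run:
```python
from h import *
go([0.5388,0.0342,0.135],4.65)
```

```text
t 18.475 pos [ 0.4611 -0.0869  0.1346] yawz 4.85 F [ 0.6 -0.  -3. ] w 0.0252 j [ 0.21  0.38 -0.18  2.06  0.1   0.72 -1.53]
shift [-0.1141 -0.0006  0.0876] turn [ 0.0014  0.0035 -0.    ]
```

Request:
servo_tool(steps=[0, -0.02, 0, 0.015, 0, 0, 0, 0, -0.02, 0, 0.015, 0, 0, 0, 0, -0.02, 0, 0.015, 0, 0, 0, 0, -0.02, 0, 0.015, 0, 0, 0, 0, -0.02, 0, 0.015, 0, 0.003, 0, 0, -0.014, 0, 0.013, 0, 0, 0, 0, 0, 0, 0, 0, 0, 0, 0, 0, 0, 0, 0, 0, 0])

```text
clock: 19.48
tool_pos: [0.5395, 0.0332, 0.135]
ee_rot: [-0.519, 0.52, -0.479, 0.479]
force: [-0.8, -0.1, -3.4]
grip_width: 0.0252
```

```bash
cat > look.py <<'E'
from h import *
import sys
n=sys.argv[1]
go([0.5388,0.0342,0.135],4.65)
s=manip.observe(); M=rot(s["ee_rot"]).as_matrix(); t=np.array(s["tool_pos"])
im=manip.camera("side"); cv2.imwrite(f"pics/side{n}.png",im)
cal=manip.calibration("side"); Ti=np.linalg.inv(np.array(cal["camera_from_world"]))
for d in manip.mark_of("side","hook_tip")[:2]: print("side tip",round(d["confidence"],2),np.round(Ti@np.r_[d["centre"],1],4))
im2=manip.camera("top"); cv2.imwrite(f"pics/top{n}.png",im2)
cal2=manip.calibration("top"); Ti=np.linalg.inv(np.array(cal2["camera_from_world"]))
for q in ["hook_tip","bolt_eye"]:
  for d in manip.mark_of("top",q)[:2]: print("top",q,round(d["confidence"],2),np.round(Ti@np.r_[d["centre"],1],4))
cv2.imwrite(f"pics/sz{n}.png",cv2.resize(im[130:200,230:330],None,fx=8,fy=8,interpolation=cv2.INTER_CUBIC))
zt=t[2]+0.0145+0.040
cv2.imwrite(f"pics/tz{n}.png",topdown(cal2,im2,zt,0.68,0.84,-0.01,0.11,0.2))
E
python3 look.py 6
```

```text
t 19.475 pos [0.5395 0.0332 0.135 ] yawz 4.63 F [-0.8 -0.1 -3.4] w 0.0252 j [-0.03  0.48 -0.2   1.88  0.12  0.8  -1.78]
shift [-0.0011 -0.     -0.0006] turn [ 0.0008 -0.0003  0.0004]
side tip 0.94 [0.788  0.0585 0.1494 1.    ]
top hook_tip 0.5 [0.7882 0.0537 0.1499 1.    ]
top bolt_eye 0.46 [0.7886 0.0533 0.0329 1.    ]
```

View pics/sz6.png

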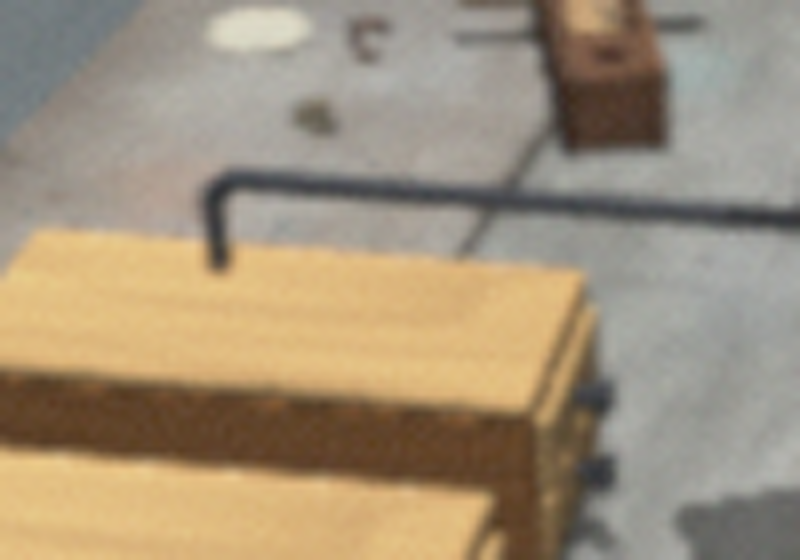

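View pics/tz6.png

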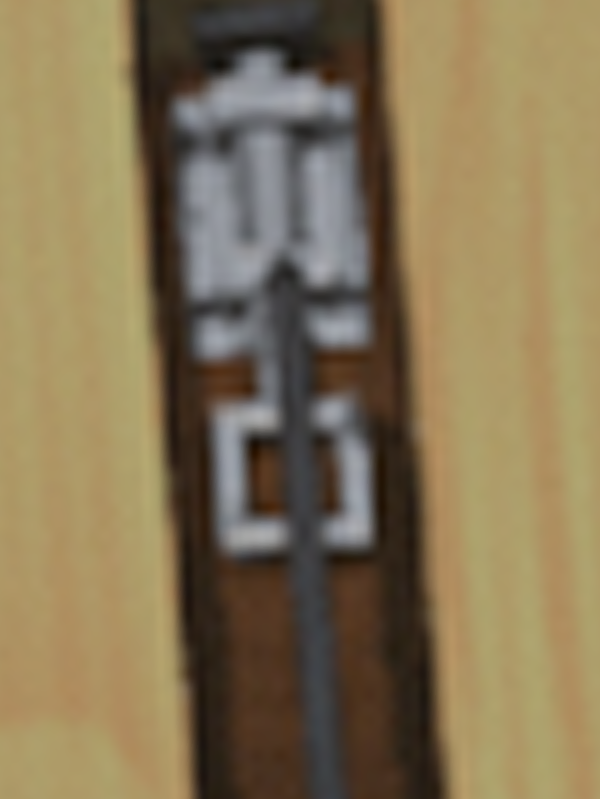

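Request:
servo_tool(steps=[0, -0.001, 0, 0.002, 0, 0, 0, 0, 0, 0.02, 0, 0, 0, 0, 0, 0, 0.025, 0, 0, 0, 0, 0, 0, 0.025, 0, 0, 0, 0, 0, 0, 0.02, 0, 0, 0, 0, 0, 0, 0.015, 0, 0, 0, 0, 0, 0, 0, 0, 0, 0, 0])

```text
clock: 20.6
tool_pos: [0.5414, 0.0351, 0.0296]
ee_rot: [-0.519, 0.52, -0.48, 0.479]
force: [0.4, 0.5, -2.8]
grip_width: 0.0252
```

```bash
python3 look.py 7
```

```text
t 20.6 pos [0.5414 0.0351 0.0296] yawz 4.63 F [ 0.4  0.5 -2.8] w 0.0252 j [-0.06  0.64 -0.16  1.94  0.18  0.58 -1.83]
shift [ 0.0007 -0.1054 -0.0028] turn [ 0.0014 -0.0003  0.    ]
side tip 0.98 [0.7897 0.0619 0.0446 1.    ]
top bolt_eye 0.66 [0.787  0.0518 0.0336 1.    ]
```

View pics/tz7.png

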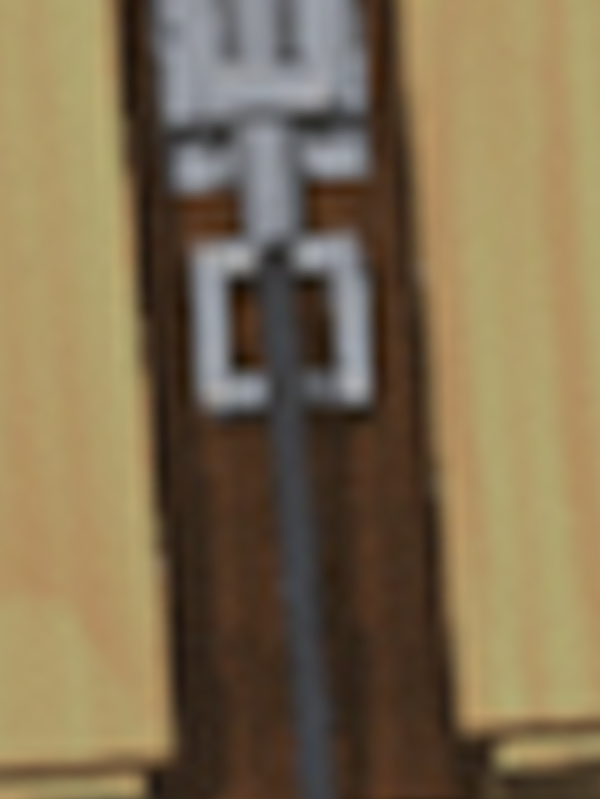

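View pics/side7.png

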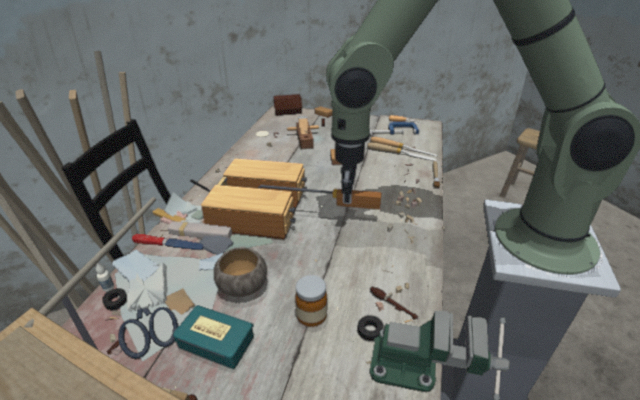

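Request:
servo_tool(steps=[0, 0, 0.004, 0.001, 0, 0, 0, 0, 0, 0.004, 0, 0, 0, 0, 0, 0, 0.003, 0, 0, 0, 0, 0, 0, 0.002, 0, 0, 0, 0, 0, 0, 0, 0, 0, 0, 0])

```text
clock: 21.48
tool_pos: [0.5427, 0.0352, 0.0171]
ee_rot: [-0.52, 0.52, -0.479, 0.479]
force: [0.3, 0.1, -2.4]
grip_width: 0.0247
```

Request:
servo_tool(steps=[0, 0, 0.003, 0, 0, 0, 0, 0, 0, 0.002, 0, 0, 0, 0, 0, 0, 0, 0, 0, 0, 0])

```text
clock: 21.85
tool_pos: [0.5427, 0.0351, 0.0121]
ee_rot: [-0.52, 0.52, -0.479, 0.479]
force: [-0.1, 0.8, -2.9]
grip_width: 0.0247
```

Request:
servo_tool(steps=[0, 0, 0.003, 0, 0, 0, 0, 0, 0, 0.003, 0, 0, 0, 0, 0, 0, 0.002, 0, 0, 0, 0, 0, 0, 0, 0, 0, 0, 0])

```text
clock: 22.35
tool_pos: [0.5427, 0.0352, 0.0041]
ee_rot: [-0.52, 0.52, -0.479, 0.479]
force: [1.4, 0.2, -2.2]
grip_width: 0.0249
```

Request:
servo_tool(steps=[0, 0, 0.001, -0.001, 0, 0, 0, 0, 0, 0, -0.002, 0, 0, 0, 0, 0, 0, -0.001, 0, 0, 0, 0, 0, 0, 0, 0, 0, 0])

```text
clock: 22.85
tool_pos: [0.5388, 0.0348, 0.0034]
ee_rot: [0.52, -0.52, 0.479, -0.479]
force: [0.2, 0.3, -3.3]
grip_width: 0.0248
```

Request:
servo_tool(steps=[0, 0, 0, -0.001, 0, 0, 0, 0, 0, 0, 0, 0, 0, 0])

```text
clock: 23.1
tool_pos: [0.5378, 0.0347, 0.0033]
ee_rot: [-0.52, 0.52, -0.479, 0.479]
force: [0.3, 0.6, -2.6]
grip_width: 0.0249
```

Request:
servo_tool(steps=[0, 0, 0, -0.001, 0, 0, 0, 0, 0, 0, 0, 0, 0, 0])

```text
clock: 23.35
tool_pos: [0.5368, 0.0346, 0.0033]
ee_rot: [-0.52, 0.52, -0.479, 0.479]
force: [-0.5, -0.5, -2.8]
grip_width: 0.0252
```

Request:
servo_tool(steps=[0, 0, 0, -0.001, 0, 0, 0, 0, 0, 0, 0, 0, 0, 0])

```text
clock: 23.6
tool_pos: [0.5358, 0.0346, 0.0033]
ee_rot: [-0.52, 0.52, -0.479, 0.479]
force: [0.6, -0.3, -2.5]
grip_width: 0.0252
```

Request:
servo_tool(steps=[0, 0, 0, -0.001, 0, 0, 0, 0, 0, 0, 0, 0, 0, 0])

```text
clock: 23.85
tool_pos: [0.535, 0.0345, 0.0033]
ee_rot: [0.52, -0.52, 0.479, -0.479]
force: [1.2, 0.1, -3.4]
grip_width: 0.0251
```

Request:
servo_tool(steps=[0, 0, 0, -0.001, 0, 0, 0, 0, 0, 0, 0, 0, 0, 0])

```text
clock: 24.1
tool_pos: [0.5343, 0.0345, 0.0034]
ee_rot: [0.52, -0.52, 0.479, -0.48]
force: [4.1, -0.5, -3.3]
grip_width: 0.025
```

Request:
servo_tool(steps=[0, 0, 0, -0.001, 0, 0, 0, 0, 0, 0, -0.001, 0, 0, 0, 0, 0, 0, -0.001, 0, 0, 0, 0, 0, 0, 0, 0, 0, 0])

```text
clock: 24.6
tool_pos: [0.5307, 0.0342, 0.0033]
ee_rot: [-0.52, 0.52, -0.479, 0.479]
force: [3.6, 0.0, -3.2]
grip_width: 0.025
```

Request:
servo_tool(steps=[0, 0, 0, -0.002, 0, 0, 0, 0, 0, 0, -0.002, 0, 0, 0, 0, 0, 0, -0.002, 0, 0, 0, 0, 0, 0, -0.002, 0, 0, 0, 0, 0, 0, -0.002, 0, 0, 0, 0, 0, 0, 0, 0, 0, 0])

```text
clock: 25.35
tool_pos: [0.5205, 0.0333, 0.0033]
ee_rot: [-0.52, 0.52, -0.48, 0.479]
force: [2.8, 0.5, -2.7]
grip_width: 0.0248
```

Request:
servo_tool(steps=[0, 0, 0, -0.002, 0, 0, 0, 0, 0, 0, -0.002, 0, 0, 0, 0, 0, 0, -0.002, 0, 0, 0, 0, 0, 0, -0.002, 0, 0, 0, 0, 0, 0, -0.002, 0, 0, 0, 0, 0, 0, 0, 0, 0, 0])

```text
clock: 26.1
tool_pos: [0.5106, 0.0325, 0.0033]
ee_rot: [-0.52, 0.52, -0.48, 0.479]
force: [3.2, -0.1, -3.5]
grip_width: 0.0247
```

```bash
python3 look.py 8
```

```text
t 26.1 pos [0.5106 0.0325 0.0033] yawz 4.63 F [ 3.2 -0.1 -3.5] w 0.0247 j [-0.07  0.66 -0.15  2.02  0.2   0.47 -1.85]
shift [ 0.0006 -0.1317  0.0282] turn [ 0.0005 -0.0004  0.0001]
top hook_tip 0.59 [0.7586 0.0531 0.0162 1.    ]
top bolt_eye 0.67 [0.7645 0.0511 0.0351 1.    ]
```

View pics/tz8.png

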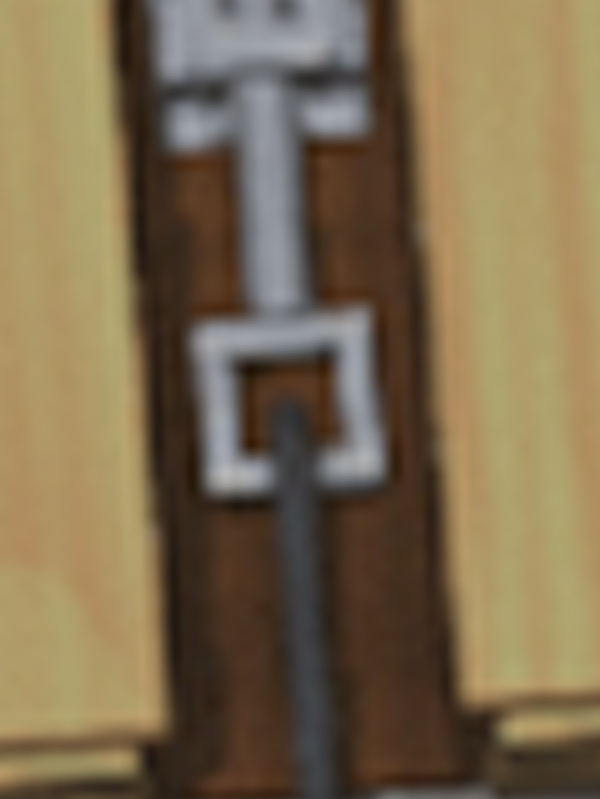

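Request:
servo_tool(steps=[0, 0, 0, -0.001, 0, 0, 0, 0, 0, 0, -0.001, 0, 0, 0, 0, 0, 0, 0, 0, 0, 0])

```text
clock: 26.72
tool_pos: [0.509, 0.0324, 0.0034]
ee_rot: [0.52, -0.52, 0.479, -0.479]
force: [3.9, -0.5, -3.9]
grip_width: 0.0255
```

Request:
servo_tool(steps=[0, 0, 0, -0.001, 0, 0, 0, 0, 0, 0, -0.001, 0, 0, 0, 0, 0, 0, 0, 0, 0, 0])

```text
clock: 27.1
tool_pos: [0.5068, 0.0322, 0.0033]
ee_rot: [-0.52, 0.52, -0.479, 0.479]
force: [3.5, 0.4, -3.2]
grip_width: 0.0253
```

Request:
servo_tool(steps=[0, 0, 0, -0.001, 0, 0, 0, 0, 0, 0, -0.0005, 0, 0, 0, 0, 0, 0, 0, 0, 0, 0])

```text
clock: 27.48
tool_pos: [0.5054, 0.0321, 0.0033]
ee_rot: [-0.52, 0.52, -0.479, 0.479]
force: [4.4, 0.3, -3.3]
grip_width: 0.0251
```

Request:
servo_tool(steps=[0, 0, 0, -0.001, 0, 0, 0, 0, 0, 0, -0.0005, 0, 0, 0, 0, 0, 0, 0, 0, 0, 0])

```text
clock: 27.85
tool_pos: [0.5039, 0.032, 0.0033]
ee_rot: [-0.52, 0.52, -0.479, 0.479]
force: [3.6, -1.0, -3.5]
grip_width: 0.0251
```

Request:
servo_tool(steps=[0, 0, 0, -0.001, 0, 0, 0, 0, 0, 0, -0.0005, 0, 0, 0, 0, 0, 0, 0, 0, 0, 0])

```text
clock: 28.22
tool_pos: [0.5023, 0.0319, 0.0033]
ee_rot: [-0.52, 0.52, -0.479, 0.479]
force: [3.4, 0.2, -3.5]
grip_width: 0.0248
```

Request:
servo_tool(steps=[0, 0, 0, -0.001, 0, 0, 0, 0, 0, 0, -0.0005, 0, 0, 0, 0, 0, 0, 0, 0, 0, 0])

```text
clock: 28.6
tool_pos: [0.5009, 0.0317, 0.0033]
ee_rot: [-0.52, 0.52, -0.479, 0.479]
force: [2.7, 0.0, -3.4]
grip_width: 0.025
```

Request:
servo_tool(steps=[0, 0, 0, -0.001, 0, 0, 0, 0, 0, 0, -0.0005, 0, 0, 0, 0, 0, 0, 0, 0, 0, 0])

```text
clock: 28.98
tool_pos: [0.4994, 0.0316, 0.0033]
ee_rot: [-0.52, 0.52, -0.479, 0.479]
force: [3.3, 0.2, -4.0]
grip_width: 0.0253
```

Request:
servo_tool(steps=[0, 0, 0, -0.001, 0, 0, 0, 0, 0, 0, -0.0005, 0, 0, 0, 0, 0, 0, 0, 0, 0, 0])

```text
clock: 29.35
tool_pos: [0.4991, 0.0317, 0.0036]
ee_rot: [0.52, -0.519, 0.479, -0.48]
force: [9.2, 0.7, -4.4]
grip_width: 0.0249
```

Request:
servo_tool(steps=[0, 0, 0, -0.0005, 0, 0, 0, 0, 0, 0, -0.0005, 0, 0, 0, 0, 0, 0, 0, 0, 0, 0])

```text
clock: 29.72
tool_pos: [0.499, 0.0318, 0.0038]
ee_rot: [0.521, -0.519, 0.479, -0.48]
force: [14.1, 0.8, -5.2]
grip_width: 0.0251
```

Request:
servo_tool(steps=[0, 0, 0, -0.0005, 0, 0, 0, 0, 0, 0, 0, 0, 0, 0, 0, 0, 0, 0, 0, 0, 0, 0, 0, 0, 0, 0, 0, 0, 0, 0, 0, 0, 0, 0, 0])

```text
clock: 30.35
tool_pos: [0.499, 0.0318, 0.0038]
ee_rot: [0.521, -0.518, 0.479, -0.48]
force: [16.1, 0.7, -6.1]
grip_width: 0.0245
```

```bash
python3 look.py 9
```

```text
t 30.35 pos [0.499  0.0318 0.0038] yawz 4.62 F [16.1  0.7 -6.1] w 0.0245 j [-0.07  0.64 -0.14  2.06  0.2   0.45 -1.86]
shift [ 0.0008 -0.131   0.0405] turn [-0.0045 -0.0005 -0.0007]
top bolt_eye 0.73 [0.7524 0.0454 0.0342 1.    ]
```

View pics/tz9.png

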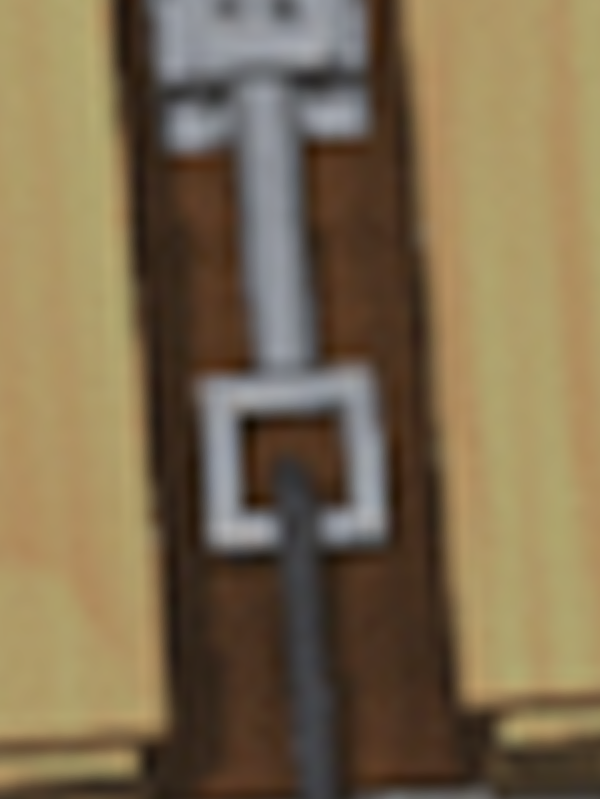

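Request:
servo_tool(steps=[0, 0, 0, 0.001, 0, 0, 0, 0, 0, 0, 0.002, 0, 0, 0, 0, 0, 0, 0.002, 0, 0, 0, 0, 0, 0, 0.002, 0, 0, 0, 0, 0, 0, 0, 0, 0, 0])

```text
clock: 31.22
tool_pos: [0.5033, 0.032, 0.0032]
ee_rot: [-0.52, 0.52, -0.48, 0.479]
force: [-0.8, -0.2, -3.2]
grip_width: 0.0251
```

Request:
servo_tool(steps=[0, 0, -0.004, 0, 0, 0, 0, 0, 0, -0.006, 0, 0, 0, 0, 0, 0, -0.006, 0, 0, 0, 0, 0, 0, 0, 0, 0, 0, 0])

```text
clock: 31.72
tool_pos: [0.5038, 0.032, 0.0199]
ee_rot: [0.52, -0.519, 0.479, -0.48]
force: [0.5, 0.2, -2.9]
grip_width: 0.0251
```

Request:
servo_tool(steps=[0, 0, -0.015, 0, 0, 0, 0, 0, 0, -0.02, 0, 0, 0, 0, 0, 0, -0.02, 0, 0, 0, 0, 0, 0, -0.02, 0, 0, 0, 0, 0, 0, -0.02, 0, 0, 0, 0, 0, 0, -0.015, 0, 0, 0, 0, 0, 0, 0, 0, 0, 0, 0])

```text
clock: 32.6
tool_pos: [0.504, 0.032, 0.1304]
ee_rot: [0.52, -0.519, 0.479, -0.48]
force: [0.7, 1.2, -3.1]
grip_width: 0.0252
```

```bash
python3 look.py 10
python3 - <<'E'
from h import *
go([0.46,-0.087,0.13],60)
E
```

```text
t 32.6 pos [0.504  0.032  0.1304] yawz 4.62 F [ 0.7  1.2 -3.1] w 0.0252 j [-0.03  0.43 -0.2   1.97  0.12  0.74 -1.79]
shift [ 0.0006 -0.0045  0.0349] turn [-0.0019 -0.0005 -0.    ]
side tip 0.7 [0.5436 0.3925 0.0028 1.    ]
side tip 0.67 [0.7525 0.0573 0.1488 1.    ]
top bolt_eye 0.66 [0.7543 0.05   0.0324 1.    ]
t 32.85 pos [0.5031 0.0319 0.1286] yawz 4.63 F [ 0.5  0.1 -2.4] w 0.0252 j [-0.03  0.44 -0.2   1.98  0.12  0.74 -1.79]
shift [ 0.1151 -0.0013 -0.0525] turn [ 1.100e-03 -9.663e-01 -6.000e-04]
```

View pics/top10.png

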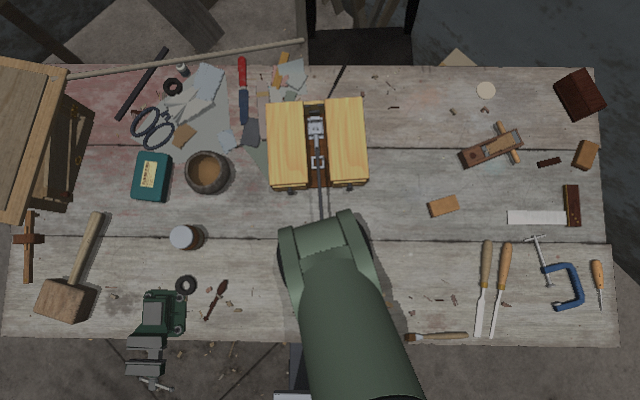

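Request:
servo_tool(steps=[0, 0.015, 0, -0.01, 0, 0, 0, 0, 0.02, 0, -0.01, 0, 0, 0, 0, 0.02, 0, -0.01, 0, 0, 0, 0, 0.02, 0, -0.01, 0, 0, 0, 0, 0.02, 0, -0.01, 0, 0, 0, 0, 0.015, 0, 0, 0, -0.1, 0, 0, 0, 0, 0, 0, -0.16, 0, 0, 0, 0, 0, 0, -0.16, 0, 0, 0, 0, 0, 0, -0.16, 0, 0, 0, 0, 0, 0, -0.16, 0, 0, 0, 0, 0, 0, -0.16, 0, 0, 0, 0, 0, 0, -0.16, 0])

```text
clock: 34.35
tool_pos: [0.4617, -0.0825, 0.129]
ee_rot: [-0.691, 0.691, -0.15, 0.149]
force: [-0.0, -0.4, -2.4]
grip_width: 0.0249
```

Request:
servo_tool(steps=[0, 0, 0, 0, 0, -0.16, 0, 0, 0, 0, 0, 0, -0.16, 0, 0, 0, 0, 0, 0, -0.16, 0, 0, 0, 0, 0, 0, -0.1, 0, 0, 0, 0.02, 0, 0, 0, 0, 0, 0, 0.03, 0, 0, 0, 0, 0, 0, 0.03, 0, 0, 0, 0, 0, 0, 0.03, 0, 0, 0, 0, 0, 0, 0.015, 0, 0, 0, 0, 0, 0, 0.005, 0, 0, 0, 0, 0, 0, 0, 0, 0, 0, 0])

```text
clock: 35.72
tool_pos: [0.4626, -0.0818, -0.0003]
ee_rot: [-0.705, 0.705, 0.053, -0.053]
force: [-0.1, 0.1, -2.9]
grip_width: 0.0249
```

Run:
```python
from h import *
go([0.46,-0.087,-0.0145],90)
```

```text
t 35.725 pos [ 4.626e-01 -8.180e-02 -3.000e-04] yawz 98.59 F [-0.1  0.1 -2.9] w 0.0249 j [ 0.37  0.65 -0.42  2.12  0.57  0.48 -0.33]
shift [-0.0034  0.0142 -0.0047] turn [1.0e-04 1.5e-01 3.0e-04]
```

Request:
servo_tool(steps=[0, 0, 0.005, 0, 0, 0, 0, 0, 0, 0.004, 0, 0, 0, 0, 0, 0, 0.003, 0, 0, 0, 0, 0, 0, 0.001, 0, 0, 0, 0, 0, 0, 0, 0, 0, 0, 0])

```text
clock: 36.35
tool_pos: [0.4625, -0.0817, -0.0137]
ee_rot: [0.705, -0.705, -0.053, 0.053]
force: [0.0, -0.5, -3.3]
grip_width: 0.0253
```

Request:
servo_tool(steps=[0, 0, 0.001, 0, 0, 0, 0, 0, 0, 0, 0, 0, 0, 0])

```text
clock: 36.6
tool_pos: [0.4626, -0.0817, -0.0145]
ee_rot: [-0.705, 0.705, 0.053, -0.053]
force: [-2.3, -0.0, 5.0]
grip_width: 0.0251
```

Contact with the bench: the vertical force went from -3 to +5 N. I'm opening and then lifting away.

Request:
servo_tool(steps=[1, 0, 0, 0, 0, 0, 0, 1, 0, 0, 0, 0, 0, 0, 1, 0, 0, 0, 0, 0, 0, 1, 0, 0, 0, 0, 0, 0, 1, 0, 0, 0, 0, 0, 0, 1, 0, -0.01, 0, 0, 0, 0, 1, 0, -0.03, 0, 0, 0, 0, 1, 0, -0.05, 0, 0, 0, 0, 1, 0, -0.05, 0, 0, 0, 0, 1, 0, -0.05, 0, 0, 0, 0, 1, 0, -0.03, 0, 0, 0, 0, 1, 0, 0, 0, 0, 0, 0])

```text
clock: 38.1
tool_pos: [0.4633, -0.0819, 0.2078]
ee_rot: [-0.705, 0.706, 0.054, -0.052]
force: [-0.3, -0.4, -0.3]
grip_width: 0.0852
```

Request:
servo_tool(steps=[1, 0.05, 0, -0.05, 0, 0, 0, 1, 0, 0, -0.06, 0, 0, 0, 1, 0, 0, -0.06, 0, 0, 0, 1, 0, 0, -0.06, 0, 0, 0, 1, 0, 0, -0.06, 0, 0, 0, 1, 0, 0, -0.06, 0, 0, 0, 1, 0, 0, -0.04, 0, 0, 0, 1, 0, 0, 0, 0, 0, 0])

```text
clock: 39.1
tool_pos: [0.5623, -0.4577, 0.2033]
ee_rot: [0.706, -0.705, -0.051, 0.052]
force: [0.2, 1.1, -0.5]
grip_width: 0.0856
```

Run:
```python
from h import *
go([0.46,-0.087,0.2],90)
for c in ["side","top"]:
    im=manip.camera(c); cal=manip.calibration(c); cv2.imwrite(f"pics/{c}11.png",im)
    Ti=np.linalg.inv(np.array(cal["camera_from_world"]))
    for t in ["rod_grip","hook_tip","bolt_eye","chest","jar","bowl","sander"]:
        for d in manip.mark_of(c,t)[:1]: print(c,t,round(d["confidence"],2),np.round(Ti@np.r_[d["centre"],1],4))
```

```text
t 39.1 pos [ 0.5623 -0.4577  0.2033] yawz 98.4 F [ 0.2  1.1 -0.5] w 0.0856 j [ 0.88  0.73 -0.51  1.27  0.35  1.23  0.51]
shift [-0.047   0.0038  0.3816] turn [-0.001   0.1466 -0.0019]
side rod_grip 0.67 [ 0.4628 -0.0817  0.0204  1.    ]
side hook_tip 0.83 [4.271e-01 1.676e-01 9.000e-04 1.000e+00]
side jar 0.62 [0.5429 0.3956 0.0022 1.    ]
side bowl 0.66 [ 0.7201  0.3517 -0.0019  1.    ]
side sander 0.55 [ 0.6371 -0.2879 -0.0023  1.    ]
top rod_grip 0.75 [ 0.4647 -0.0793  0.0254  1.    ]
top hook_tip 0.6 [ 4.251e-01  1.668e-01 -8.000e-04  1.000e+00]
top bolt_eye 0.8 [0.7513 0.0502 0.031  1.    ]
top chest 0.88 [ 0.7985  0.0556 -0.0038  1.    ]
top jar 0.56 [5.463e-01 3.961e-01 7.000e-04 1.000e+00]
top bowl 0.59 [0.7266 0.3507 0.0023 1.    ]
top sander 0.95 [ 0.6432 -0.2912  0.0013  1.    ]
```

View pics/top11.png

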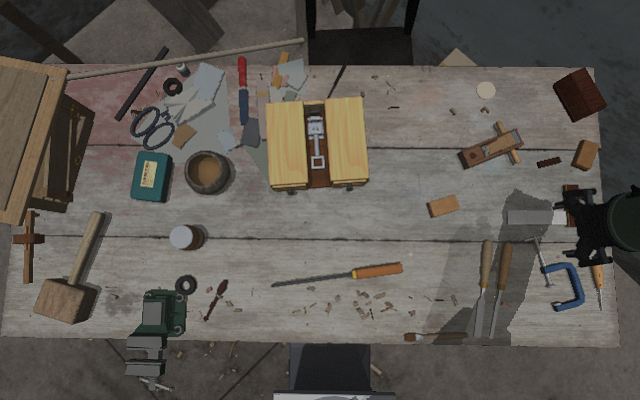

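View pics/side11.png

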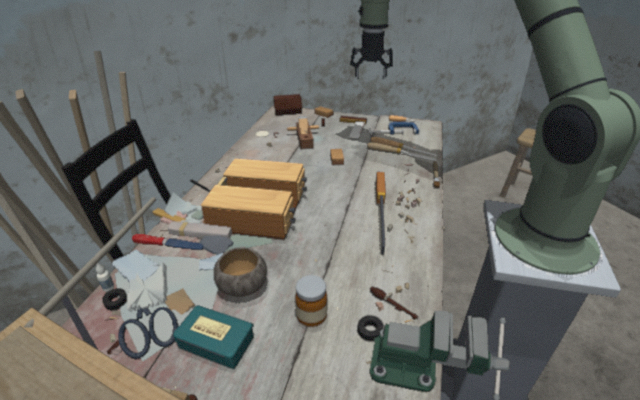

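Run:
```python
from h import *
cal=manip.calibration("top")
a=[topdown(cal,cv2.imread(f"pics/top{n}.png"),0.0345,0.70,0.80,0.02,0.09,0.2) for n in (9,11)]
cv2.imwrite("pics/eyecmp.png",np.hstack(a))
```

```text
(no output)
```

View pics/eyecmp.png

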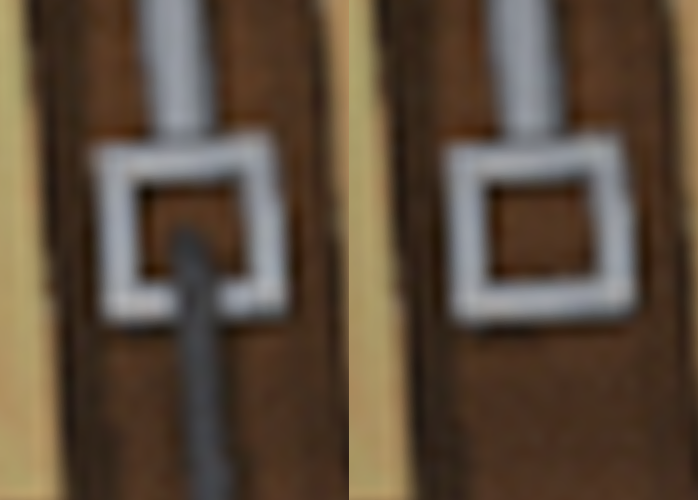

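The eye sits at the same place (rows 135–325) under the 16 N pull and after release, so the bolt has stayed against its stop.

```bash
python3 -c "
from station import manip
manip.close_job(); print(manip.observe()['clock'])"
```

```text
the job is handed in; nothing more can be done
the job is handed in; nothing more can be done
```

The bolt is drawn fully back against its stop, and the rod lies on the open bench in front of the chest. I handed the job in at about 39 s of the 69 s; no verdict is reported.

- **Grip:** My first grip held only the top few millimetres of the handle, because the fingertips end about 28 mm short of the reported TCP. I set the rod down on the bench and regrasped about 23 mm lower.
- **Pull:** The hook went into the eye without contact, and the bolt slid with about 3–4 N. It met a hard stop and held firm while the pull rose from 9 to 14 to 16 N, which I held for about half a second. The highest horizontal force I read was 16 N.
- **Release:** I unloaded the hook, lifted it out and set the rod down with about an 8 N change in vertical force.

**Last checks**
- The eye is at the same place in the picture under load and after release, so the bolt has not crept back. Its value is about 0.046 m.
- The rod rests level, with rod_grip about 22 mm and hook_tip about 0 mm above the bench. The arm is clear of everything.
- The jar, bowl and sanding block are within about 4 mm of their first readings, which is the detection error.

**Disagreements**
- The top and side views differed by a few millimetres on the hook's position.
- The bolt seems to have started about 8 mm drawn rather than fully shut. This did not affect the result.

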